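Lock the button tray into its counter holder

TASK

On the haberdashery stall, push the wooden button tray all the way into the green holder, between its converging rails and against its back stop. Then take the orange-handled hex key from its wooden stand, feel it fully into the recessed socket of the leaning screw and turn it clockwise in quarter turns, regrasping, until the screw comes up against its stop and the red jaw is down. Leave the key standing in the socket and leave the other goods where they are.

Things in the scene. Friction and masses are not known exactly. Their poses are not given: they have to be found in the camera images.
- tray_center (a point): Centre, half-way up, of the loose open tray of buttons in smooth lacquered wood: 80 mm (its x) by 90 mm (its y) by 42 mm high, walls 7 mm, 0.25 to 0.5 kg. It stands on the table in front of the holder; its +x face goes in first, its -x face is the one to push on.
- nest (a point): Where the tray's centre must end in the fixed green holder, 21 mm above the table. +x is the push direction into the holder, +y its left, z up. The back stop is an upright face 40 mm ahead (+x). The white rails are slick, 30 mm high: inner faces 95 mm apart from the back stop to 30 mm before it, widening to 156 mm apart at their open ends 85 mm before it.
- key_grip (a point): Centre of the orange grip of the loose hex key (135 mm long, 0.25 kg), which starts upright in its stand. The grip is a block 34 x 34 mm across and 50 mm long along the key's axis, its faces square to the key's x and y. Key z runs along the axis from the tip to the grip end.
- key_tip (a point): Centre of the flat end of the key, 110 mm from the grip's centre along the key's -z; same axes. The lowest 45 mm of the key is a steel hexagon 24 mm across flats (21.5 mm over the last 6 mm), two of its flats facing the key's +x and -x; above it a round shank 16 mm thick.
- key_stand: Fixed wooden block 80 x 80 x 50 mm high holding the key: round hole 31 mm across, 40 mm deep, in the middle of its top. Origin: centre of its underside.
- socket (a point): Mouth of the hex socket in the screw. Its z points out along the screw's axis, leaning 30 degrees from vertical towards the holder's +y. The mouth lies 64 mm ahead (+x) and 8 mm to the +y of the nest point, 100 mm above the table, and 12 mm deep in a fixed green sleeve with a round bore 36 mm across, 56 mm outside. The point turns with the screw.
- socket_floor (a point): Centre of the floor of the hex socket, 30 mm under its mouth along the axis; a fully seated key's tip touches it. The hexagon is 25.5 mm across flats, with flats facing the socket's +x and -x; its first 4 mm are a lead-in that widens to 33 mm across flats at the mouth.
- screw (a joint): Turn of the screw, rad: grows as it is turned clockwise seen from the mouth. It starts at 0 to 0.6, is greased, with a steady friction of 0.12 N m, stays where it is left and ends at a hard stop at 3.9. It lowers a red jaw at the back stop, 61 mm above the table when up, by about 12 mm over the tray's rim. The green housing behind the back stop is 75 mm deep, 95 mm wide, 70 mm high.
- reel_red: Bystander, leave it standing where it is: red ribbon reel lying flat, 80 mm across, 26 mm high. Origin: centre of its underside.
- reel_blue: Bystander, leave it standing where it is: blue ribbon reel lying flat, 80 mm across, 26 mm high. Origin: centre of its underside.
- cone: Bystander, leave it standing where it is: yellow thread cone, 68 mm across the foot, 115 mm high. Origin: centre of its underside.
- tin: Bystander, leave it standing where it is: steel tin, 68 mm across, 75 mm high. Origin: centre of its underside.
- jar: Bystander, leave it standing where it is: amber jar with a white lid, 72 mm across, 100 mm high. Origin: centre of its underside.
- pack: Bystander, leave it standing where it is: cardboard pack 70 x 100 x 50 mm high. Origin: centre of its underside.
- tray: The same tray; origin at the centre of its underside.
- key: The same key; origin at the centre of its tip's flat end, axes as the grip's.
Not all that is in view belongs to the job. What is shaped like the tray but purple is not meant. Leave any turquoise look-alike of the key alone.

How it is judged:
On the way, in this order (a step that is already met when the one before it is completed fails the run):
1. the tray is fully home in the holder (x of tray_center in the frame of nest above -0.005 m and y of tray_center in the frame of nest between -0.006 and 0.006 m and z of tray_center in the frame of nest below 0.004 m and angle between the x axis of tray_center and the x axis of nest, either way round below 0.08 rad), for 0.2 s.
2. the key is fully down in the socket of the screw (distance between key_tip and socket_floor below 0.01 m and angle between the z axis of key_tip and the z axis of socket, either way round below 0.15 rad), for 0.2 s.
3. the screw is turned clockwise to its stop, with the key still in it and the tray home (all of step 1 and all of step 2 and value of joint screw above 3.65 rad), for 0.2 s.
At the end, for the whole second after the job is handed in: Tray home: within 5 mm of the back stop, 6 mm of the middle, 0.08 rad of square, on the table. Key in the socket: tip within 10 mm of the floor, within 0.15 rad of its axis. Screw at 3.65 rad or more (stop at 3.9). Tray and key at rest (all of step 3 and linear speed of each of tray, key below 0.02 m/s); the robot touches nothing.
It fails at once if a bystander is shifted more than 30 mm or tipped over (distance of any of reel_red, reel_blue, cone, tin, jar, pack from where it was at the start of the episode above 0.03 m or angle between any of reel_red, reel_blue, cone, tin, jar, pack's own z axis and vertical above 0.5 rad).
It also fails if it takes over 64 s, if anything falls off the work surface, if the arm or the gripper's body presses on something with over 40 N, if the wrist force passes 120 N, or if a joint passes its speed limit or range.

ROBOT

A 6-joint arm with a two-finger parallel gripper is mounted at the origin on the work surface. World frame = base frame: x ahead of the robot, y to its left, z up, the work surface at z = 0. Lengths are in m, angles in rad, forces in N, time in s.
With the tool pointing down it reaches from about 0.3 to 0.825 m from the base axis. Payload 5.4 kg.
Tool frame: the origin (TCP) lies midway between the tips of the shut fingers; the grasp point (between the pads) lies 19 mm behind it (bot.pinch_z is the distance from the TCP to the grasp point, in m); z points along the fingers, y is the line along which they close (so a half turn about z gives the same grasp; the last joint's range is limited). The gripper opens to 92 mm and grips with 3 to 60 N. Pads are 20 mm wide; open, the fingers measure 128 mm over their backs; the gripper's body (75 mm by 189 mm) begins 69 mm behind the grasp point.
Start: joints at [-1.532, 0.158, 1.597, -0, 1.386, -0.21], TCP at [0.142, -0.557, 0.215] pointing down, gripper open.
Joint ranges: [-2.91, 2.91], [-0.94, 2.29], [0.18, 2.7], [-1.29, 4.43], [0.17, 2.64], [-3, 3]. Speed limits (rad/s): [2.57, 2.57, 3.14, 3.14, 3.14, 3.14].

INTERFACE

Orientations are given as a unit quaternion [w, x, y, z].
In Python, from cell import bot, hand, grab_frame, calibration, sign_off gives the robot as it stands. Calls block until the motion is done:
- bot.reach(position, orientation): joint-space move of the TCP to a pose.
- bot.move_linear(position, ori=None, max_speed=0.15): straight line of the TCP; ori=None keeps the orientation; max_speed is the mean speed in m/s.
- bot.move_j(angles): joint-space move.
- hand.let_go() and hand.clamp(grasp_force=None): open the fingers fully, or close them until they stop; grasp_force is the grip in N (None keeps the last).
- bot.wait(seconds).
- bot.ik(position, orientation): joint angles nearest the present ones, or None.
- grab_frame(name): name is "scene" or "top"; returns the picture (420x560x3 uint8, red, green, blue); there is no depth.
- calibration(name): a dict with "mtx" (3x3 intrinsics, pixels), "D" ([k1, k2, p1, p2, k3] as OpenCV has them; the pictures are not rectified), "R" (3x3) and "t" (3): a world point X has camera coordinates R X + t. Camera axes: x right, y down, z forward; pixel columns grow to the right and rows downward; lengths in m; the calibration is good to about 2 mm. A picture is of the moment at which its call begins. calibration takes no time and is no camera call.
A pose or a line that the arm cannot do raises bot.MotionError and nothing moves.
- sign_off(): hands the job in; it is judged then, once.
Readings, each from a call of its own:
- bot.current_time_s(): time.
- bot.current_joint_pos(): joint angles.
- bot.current_joint_vel(): joint speeds.
- bot.current_effort(): joint torques, N m.
- bot.current_tool_pos(): TCP position.
- bot.current_orientation(): TCP orientation.
- bot.current_force(): force on the tool from outside, world axes, zero at the start.
- bot.current_ft_torque(): the same for the moment, N m.
- bot.current_opening(): finger opening in m.
- bot.current_gripper_force(): force on a finger pad.
Only numpy, scipy, OpenCV 4.12 (cv2) and the standard library are available. Lean on these libraries where they do the work, as an engineer would, in place of code of your own. Each camera call takes 0.05 s, during which the arm holds its last target. There are 200 camera calls.

## Working session

There is one attempt and no reset: what is moved stays moved. The work goes in short steps, each a Python script; the robot and the scene stay as the last script left them, time stands still between calls to the robot, and variables do not carry over. Pictures are saved under pics/ and viewed, at most 10 in all, crops included, and the job is handed in when it is done.

```bash
mkdir -p pics; ls; python3 - <<'E'
from cell import *
import cv2
for n in("scene","top"):
    f=grab_frame(n); cv2.imwrite(f"pics/{n}0.png",cv2.resize(f[:,:,::-1],None,fx=1.42,fy=1.42,interpolation=cv2.INTER_CUBIC))
    c=calibration(n); print(c)
E
```

```text
pics
{'mtx': array([[481.94274   ,   0.        , 270.64091795],
       [  0.        , 481.94274   , 211.67548083],
       [  0.        ,   0.        ,   1.        ]]), 'D': array([-0.14798982,  0.        ,  0.        ,  0.        ,  0.        ]), 'R': array([[-0.17611469,  0.9843621 , -0.00385532],
       [ 0.76950173,  0.1352289 , -0.62416363],
       [-0.61388168, -0.11289106, -0.78128413]]), 't': array([ 0.00172796, -0.35087943,  1.57321448])}
{'mtx': array([[542.94249006,   0.        , 282.97502212],
       [  0.        , 542.94249006, 215.20586674],
       [  0.        ,   0.        ,   1.        ]]), 'D': array([-0.19911165,  0.        ,  0.        ,  0.        ,  0.        ]), 'R': array([[ 0.0109942 , -0.99988508, -0.01043825],
       [-0.99662894, -0.01010846, -0.08141604],
       [ 0.08130117,  0.01129817, -0.99662554]]), 't': array([0.08243924, 0.50100083, 1.69094533])}
```

View pics/scene0.png

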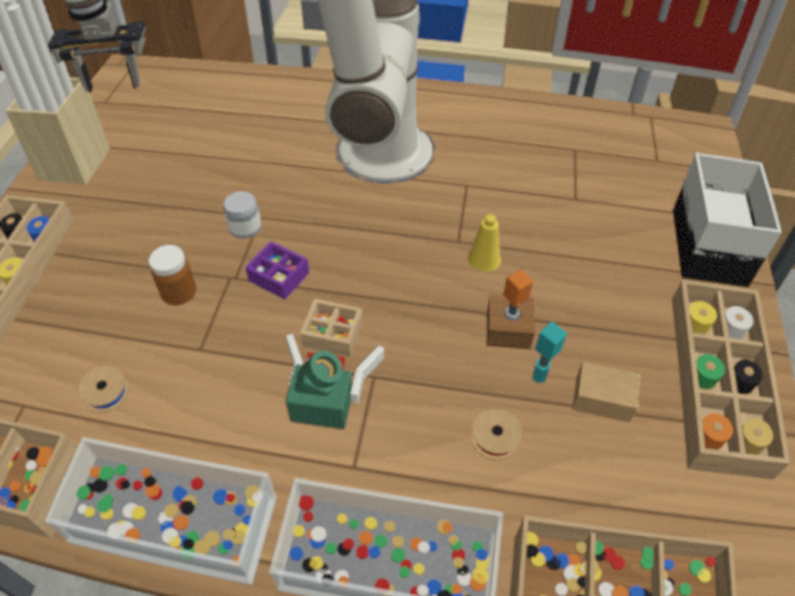

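View pics/top0.png

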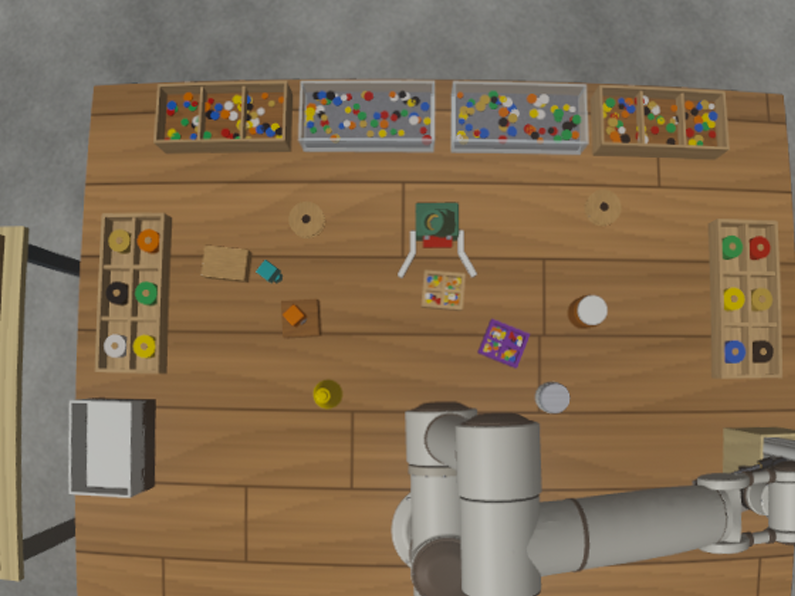

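Look-alikes in top0: wooden tray (443,290) vs purple tray (504,343), and the orange key (294,315) in its stand vs the turquoise one (268,271). I choose the wooden tray and orange key, and check both in close crops.

```bash
cat > h.py <<'E'
import numpy as np, cv2
from cell import *
def crop(n,x,y,w,h,s=5,f=None):
    f=grab_frame(n) if f is None else f
    im=cv2.resize(f[y:y+h,x:x+w,::-1],None,fx=s,fy=s,interpolation=cv2.INTER_CUBIC)
    for k in range((-x)%10,w,10):
        cv2.line(im,(k*s,0),(k*s,6),(255,255,255),1); cv2.putText(im,str(x+k),(k*s+1,16),0,.35,(255,255,255),1)
    for k in range((-y)%10,h,10):
        cv2.line(im,(0,k*s),(6,k*s),(255,255,255),1); cv2.putText(im,str(y+k),(8,k*s+4),0,.35,(255,255,255),1)
    return im
def mont(name,*ims):
    H=max(i.shape[0] for i in ims)
    cv2.imwrite(name,np.hstack([cv2.copyMakeBorder(i,0,H-i.shape[0],0,4,0) for i in ims]))
def ray(n,u,v):
    c=calibration(n); p=cv2.undistortPoints(np.array([[[u,v]]],float),c['mtx'],c['D'])[0,0]
    R,t=c['R'],c['t']; return -R.T@t, R.T@np.r_[p,1]
def atz(n,u,v,z):
    o,d=ray(n,u,v); return o+d*(z-o[2])/d[2]
def proj(n,P):
    c=calibration(n); return cv2.projectPoints(np.atleast_2d(P).astype(float),cv2.Rodrigues(c['R'])[0],c['t'],c['mtx'],c['D'])[0][:,0]
E
python3 - <<'E'
from h import *
t=grab_frame("top"); s=grab_frame("scene")
mont("pics/hold.png",crop("top",272,136,78,86,5,t),crop("scene",196,205,78,100,5,s))
mont("pics/key.png",crop("top",180,178,60,65,6,t),crop("scene",335,185,70,86,6,s))
E
```

```text
(no output)
```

View pics/hold.png

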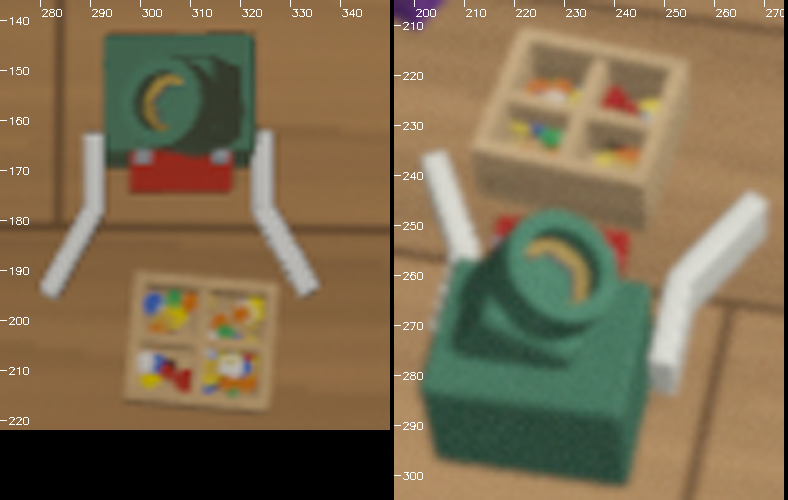

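View pics/key.png

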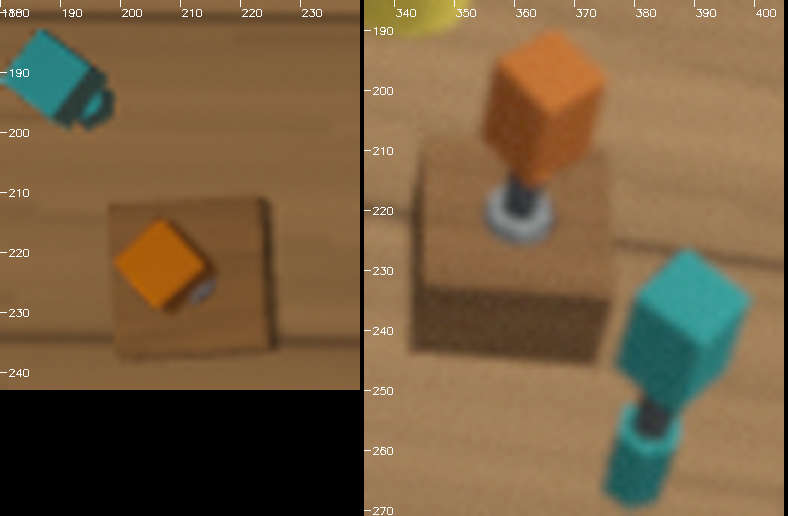

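The crops confirm both choices. In `hold.png` the tray is skewed about 5° in front of the green holder. In `key.png` the orange key's grip is turned about 45°, at top (206,221) and scene (366,197). Next I fit the poses from the corners in both views.

```bash
cat > fit.py <<'E'
from h import *
from scipy.optimize import least_squares
from scipy.spatial.transform import Rotation as Ro
def planar(obs,x0):  # obs: (cam,u,v,X,Y,Z)
    def res(p):
        c,s=np.cos(p[2]),np.sin(p[2]); r=[]
        for n,u,v,X,Y,Z in obs: r+=list(proj(n,[p[0]+c*X-s*Y,p[1]+s*X+c*Y,Z])[0]-[u,v])
        return np.array(r)
    s=least_squares(res,x0,loss='soft_l1'); return s.x,res(s.x).reshape(-1,2)
if __name__=="__main__":
    np.set_printoptions(precision=4,suppress=True)
    T,S="top","scene"
    nest=[(T,292.4,142.3,.115,.0475,.07),(T,322.6,142.2,.115,-.0475,.07),
     (T,292.2,177.8,.01,.0475,.03),(T,322.2,177.2,.01,-.0475,.03),(T,283.4,195,-.045,.078,.03),(T,331.4,194.6,-.045,-.078,.03),
     (S,201.8,281,.115,-.0475,.07),(S,244.2,286.2,.115,.0475,.07),(S,246.8,261.2,.04,.0475,.07)]
    x,r=planar(nest,[.65,.03,0]); print("nest",x);print(r)
    tray=[(T,298.6,189.8,.04,.045,.042),(T,327.2,192.4,.04,-.045,.042),(T,325.2,217.8,-.04,-.045,.042),(T,296.6,215.2,-.04,.045,.042),
     (S,221.2,210,-.04,-.045,.042),(S,254.4,217,-.04,.045,.042),(S,245,242.2,.04,.045,.042),(S,211.4,234.6,.04,-.045,.042)]
    x,r=planar(tray,[.55,.03,0]); print("tray",x);print(r)
    st=[(T,197.6,211.7,.04,.04,.05),(T,223.2,210.6,.04,-.04,.05),(T,224.6,235.6,-.04,-.04,.05),(T,199.2,236.7,-.04,.04,.05)]
    x,r=planar(st,[.5,.4,0]); print("stand",x);print(r)
    a=.017
    key=[(T,206.2,213.7,a,a,.025),(T,214.1,221.9,a,-a,.025),(T,206.2,228.9,-a,-a,.025),(T,198.2,221.4,-a,a,.025),
     (S,366.4,189.6,-a,-a,.025),(S,374.9,197.4,-a,a,.025),(S,365.7,203.6,a,a,.025),(S,356.6,195.4,a,-a,.025),
     (S,354.7,207.4,a,-a,-.025),(S,361.9,215.7,a,a,-.025),(S,371.9,209.6,-a,a,-.025)]
    # scene cam: far corner = -x side
    def res(p):
        R=Ro.from_rotvec([p[3],p[4],0])*Ro.from_euler('z',p[5]); r=[]
        for n,u,v,*X in key: r+=list(proj(n,p[:3]+R.apply(X))[0]-[u,v])
        return np.array(r)
    s=least_squares(res,[.5,.4,.12,0,0,.78],loss='soft_l1'); print("grip",s.x);print(res(s.x).reshape(-1,2))
    R=Ro.from_rotvec([*s.x[3:5],0]); print("tip",s.x[:3]+R.apply([0,0,-.11]))
E
python3 fit.py
```

```text
nest [0.6087 0.0124 0.0256]
[[-0.7966  0.3853]
 [-0.443   0.0517]
 [-0.1125  0.2084]
 [-0.0373  0.3623]
 [-0.7202  0.461 ]
 [ 0.8158  0.112 ]
 [-1.3131  1.2908]
 [-2.2711  1.7816]
 [ 1.1366 -1.2273]]
tray [ 0.5356 -0.0022 -0.0815]
[[ 0.0321 -0.1888]
 [ 0.0856 -0.1613]
 [-0.0968 -0.1606]
 [-0.2731 -0.1959]
 [-0.1738 -0.0036]
 [ 0.0897 -0.0583]
 [ 0.502  -0.3807]
 [-0.5476 -0.3442]]
stand [0.4692 0.3106 0.0683]
[[ 0.2368 -0.1117]
 [ 0.0572 -0.5114]
 [-0.0875  0.1387]
 [-0.2051  0.4718]]
grip [ 0.4677  0.3124  0.1178 -0.0043  0.0566 -0.7728]
[[-0.031  -0.2375]
 [ 0.0228 -0.3611]
 [-0.3235  0.7802]
 [-0.2592  0.1714]
 [-0.1201 -1.2334]
 [ 0.9746  0.1054]
 [-0.3918  0.6815]
 [-0.8613 -0.4492]
 [-1.6636 -0.1223]
 [ 0.3311  0.7454]
 [ 0.5851  0.1673]]
tip [0.4615 0.3119 0.0079]
```

```bash
cat >> h.py <<'E'
from scipy.spatial.transform import Rotation as Ro
NEST=np.array([.6087,.0124]); NY=.0256
nx=np.array([np.cos(NY),np.sin(NY)]); ny=np.array([-nx[1],nx[0]])
def q(M):
    x,y,z,w=(M if isinstance(M,Ro) else Ro.from_matrix(M)).as_quat(); return [w,x,y,z]
def down(psi): return Ro.from_euler('z',psi)*Ro.from_euler('x',np.pi)
E
python3 - <<'E'
from h import *
np.set_printoptions(precision=4,suppress=True)
o=q(down(NY))
P=lambda x,y,z:[*(NEST+x*nx+y*ny),z]
print(bot.ik(P(-.16,-.012,.2),o),bot.ik(P(-.16,-.012,.2),q(down(NY+np.pi))))
hand.clamp(10)
bot.reach(P(-.16,-.0135,.2),o)
bot.move_linear(P(-.16,-.0135,.014),max_speed=.15)
f0=np.array(bot.current_force()); print(f0)
for x in np.arange(-.125,-.03,.004):
    y=np.interp(x,[-.125,-.06],[-.0135,0])
    bot.move_linear(P(x,y,.014),max_speed=.06)
    f=np.array(bot.current_force())-f0
    print(round(x,3),f)
    if f[:2]@nx<-14: break
print(bot.current_time_s(), bot.current_tool_pos())
E
```

```text
[-0.2785 -0.1682  1.9516 -0.      1.3582  1.2667] [-0.2785 -0.1682  1.9516  0.      1.3582 -1.8749]
[-1.1863 -0.3643  0.0838]
-0.125 [ 2.0172  0.6569 -1.067 ]
-0.121 [ 1.9828  0.5753 -0.7296]
-0.117 [1.3971 0.96   1.0255]
-0.113 [ 0.4118  0.9864 -0.8464]
-0.109 [ 0.9253  0.1305 -0.2852]
-0.105 [ 2.1818  0.4132 -0.3148]
-0.101 [1.1564 0.535  0.3578]
-0.097 [ 0.4266  0.5621 -0.9468]
-0.093 [ 0.8222  1.4234 -0.9443]
-0.089 [1.3798 1.2331 0.8614]
-0.085 [ 1.4457  0.0234 -0.158 ]
-0.081 [ 1.313   0.1603 -0.5663]
-0.077 [ 0.9504 -0.0509 -0.0417]
-0.073 [1.4559 0.4382 0.4884]
-0.069 [ 1.4656 -0.2853 -0.4782]
-0.065 [1.4879 0.1964 0.3236]
-0.061 [ 1.7334  0.8181 -0.2631]
-0.057 [ 1.3755  0.7153 -0.2344]
-0.053 [ 0.7352 -0.0286  0.2517]
-0.049 [-6.0781 -0.1342  3.3987]
-0.045 [-16.2669  -1.9336   9.5019]
10.925 [0.5575 0.0116 0.0123]
```

```bash
python3 - <<'E'
from h import *
np.set_printoptions(precision=3,suppress=True)
P=lambda x,y,z:[*(NEST+x*nx+y*ny),z]
bot.move_linear(P(-.066,0,.02),max_speed=.1)
bot.move_linear(P(-.09,0,.16),max_speed=.25)
hand.let_go()
for psi in (-2.344,.798): print(psi,bot.ik([.4677,.3124,.21],q(down(psi))))
psi=.798   # tool y along -45deg
j=[(abs(bot.ik([.4677,.3124,.21],q(down(p)))[5]),p) for p in (.798-np.pi,.798)]
psi=min(j)[1]; print("psi",psi)
bot.reach([.4677,.3124,.21],q(down(psi)))
print(bot.current_time_s())
t=grab_frame("top"); s=grab_frame("scene"); np.savez("f1",t=t,s=s)
mont("pics/home.png",crop("top",272,136,78,86,5,t),crop("scene",196,205,78,100,5,s))
# socket IK
B=np.column_stack([[*nx,0],[*ny,0],[0,0,1]]); 
a=B@[0,.5,.75**.5]; m=np.array(P(.064,.008,.1))
Z=-a
for phi in np.arange(0,6.3,.3925*2):
    x=B@[1,0,0]; R=np.column_stack([x,np.cross(Z,x),Z]); R=Ro.from_matrix(R)*Ro.from_euler('z',phi)
    out=[]
    for d in(.08,.16): out.append(bot.ik(m+a*(d-.019),q(R)))
    print(round(phi,2),*out)
E
```

```text
-2.344 [ 0.374  0.129  1.638  0.     1.374 -1.994]
0.798 [ 0.374  0.129  1.638 -0.     1.374  1.147]
psi 0.798
14.5667
0.0 [ 0.138  0.564  1.293 -0.531  1.379  1.812] [ 0.195  0.538  1.189 -0.516  1.519  1.795]
0.78 [ 0.138  0.564  1.293 -0.531  1.379  2.597] [ 0.195  0.538  1.189 -0.516  1.519  2.58 ]
1.57 [ 0.138  0.564  1.293 -0.531  1.379 -2.902] [ 0.195  0.538  1.189 -0.516  1.519 -2.918]
2.36 [ 0.138  0.564  1.293 -0.531  1.379 -2.117] [ 0.195  0.538  1.189 -0.516  1.519 -2.133]
3.14 [ 0.138  0.564  1.293 -0.531  1.379 -1.332] [ 0.195  0.538  1.189 -0.516  1.519 -1.348]
3.92 [ 0.138  0.564  1.293 -0.531  1.379 -0.547] [ 0.195  0.538  1.189 -0.516  1.519 -0.563]
4.71 [ 0.138  0.564  1.293 -0.531  1.379  0.238] [ 0.195  0.538  1.189 -0.516  1.519  0.222]
5.5 [ 0.138  0.564  1.293 -0.531  1.379  1.023] [ 0.195  0.538  1.189 -0.516  1.519  1.007]
6.28 [ 0.138  0.564  1.293 -0.531  1.379  1.808] [ 0.195  0.538  1.189 -0.516  1.519  1.792]
```

View pics/home.png

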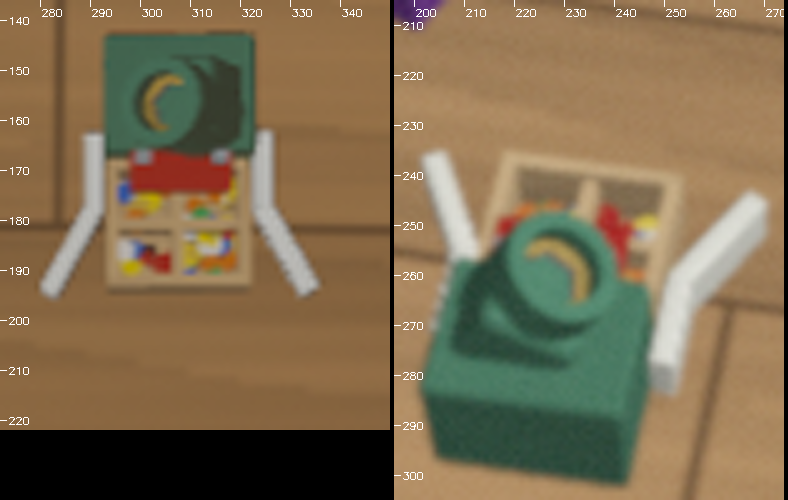

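The tray is home, square between the rails and against the back stop (rear corners in top at about (293,194) and (322,193)). Next I check the numbers against the fit, including the sleeve rim centre at top (305,155) and scene (229,258).

```bash
python3 - <<'E'
from fit import *
from h import *
np.set_printoptions(precision=4,suppress=True)
T,S="top","scene"
x,r=planar([(T,292.8,193.9,-.04,.045,.042),(T,322.2,193.2,-.04,-.045,.042),(S,217.2,234.6,-.04,-.045,.042),(S,253.2,240.2,-.04,.045,.042)],[.6,.01,0])
print("tray",x,"pred nest",NEST,NY);print(r)
B=np.column_stack([[*nx,0],[*ny,0],[0,0,1]]); a=B@[0,.5,.75**.5]; m=np.array([*(NEST+.064*nx+.008*ny),.1])
th=np.linspace(0,6.28,60); u=B@[1,0,0]; v=np.cross(a,u)
C=m+.012*a+.028*(np.cos(th)[:,None]*u+np.sin(th)[:,None]*v)
for n in(T,S):
    p=proj(n,C); print(n,p.min(0),p.max(0))
# crop measured bounds: top u 272+135/5-.4..272+203/5-.4 ; v 136+60/5-.4 .. 136+140/5-.4
print("meas top",[298.6,147.6],[312.2,163.6],"scene",[218.4,246.8],[240.2,269.6])
E
```

```text
tray [0.6089 0.0118 0.0116] pred nest [0.6087 0.0124] 0.0256
[[ 0.3998 -0.9304]
 [-0.2167 -0.2632]
 [ 0.3485 -0.1599]
 [-0.0805 -0.9245]]
top [294.9794 147.0276] [311.265  165.3476]
scene [218.9783 245.8216] [241.7129 268.7732]
meas top [298.6, 147.6] [312.2, 163.6] scene [218.4, 246.8] [240.2, 269.6]
```

```bash
cat >> h.py <<'E'
NEST=np.array([.6085,.0122]); NY=.02
nx=np.array([np.cos(NY),np.sin(NY)]); ny=np.array([-nx[1],nx[0]])
B=np.column_stack([[*nx,0],[*ny,0],[0,0,1]]); a=B@[0,.5,.75**.5]; m=np.array([*(NEST+.064*nx+.008*ny),.1])
def tool(phi): return Ro.from_matrix(np.column_stack([B[:,0],np.cross(-a,B[:,0]),-a]))*Ro.from_euler('z',phi)
def tcp(tip,off=(0,0,0)): return m+a*(tip+.11-bot.pinch_z)+np.asarray(off)  # tip = height of key tip above mouth
E
python3 - <<'E'
from h import *
np.set_printoptions(precision=4,suppress=True)
o=q(down(.798))
bot.move_linear([.4677,.3124,.12-bot.pinch_z],max_speed=.15)
hand.clamp(45)
print(bot.current_opening(),bot.current_gripper_force(),bot.current_force())
bot.move_linear([.4677,.3124,.23],max_speed=.15)
print(bot.current_opening(),bot.current_force())
bot.reach(tcp(.07),q(tool(4.31)))
print(bot.current_joint_pos(),bot.current_tool_pos(),tcp(.07),bot.current_time_s())
mont("pics/pre.png",crop("top",262,110,78,86,5),crop("scene",196,185,78,100,5))
E
```

```text
0.03418284781640094 44.43157732486725 [ 0.7529 -0.4705 -0.3546]
0.03402150228060895 [ 0.6376  0.2759 -2.8752]
[ 0.2081  0.5389  1.1546 -0.5125  1.5581 -0.1785] [0.6702 0.1027 0.2391] [0.6707 0.1021 0.2397] 18.6667
```

View pics/pre.png

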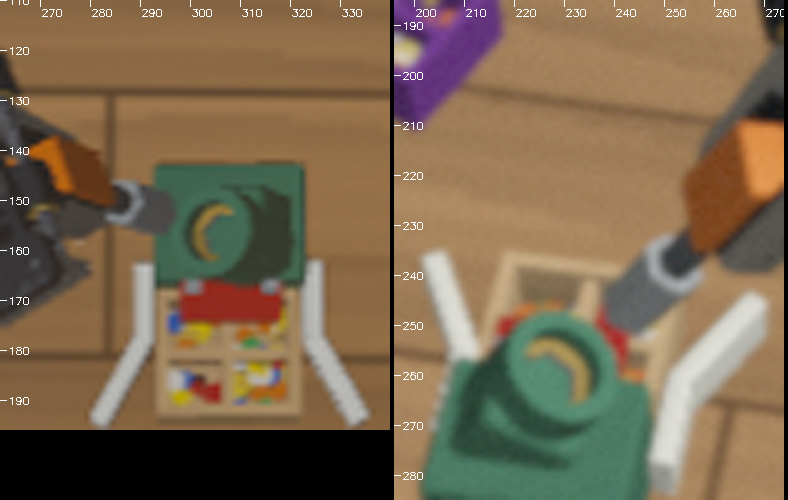

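The key is held and its tip is still outside the sleeve: tip at about top (295,152) and scene (242,246). I compare that with the expected tip and then insert.

```bash
python3 - <<'E'
from h import *
np.set_printoptions(precision=4,suppress=True)
T=np.array(bot.current_tool_pos()); w,x,y,z=bot.current_orientation(); zt=Ro.from_quat([x,y,z,w]).as_matrix()[:,2]
for h in (0,.045,.085): 
    p=T+zt*(.11-bot.pinch_z-h); print(h,p,proj("top",p),proj("scene",p))
print("axis",-zt,a)
# triangulate tip
A=[];b=[]
for n,u,v in(("top",295.2,151.8),("scene",241.8,246.2)):
    o,d=ray(n,u,v); d/=np.linalg.norm(d); M=np.eye(3)-np.outer(d,d); A.append(M);b.append(M@o)
print("tip meas",np.linalg.lstsq(np.vstack(A),np.hstack(b),rcond=None)[0])
E
```

```text
0 [0.6713 0.0572 0.1607] [[293.5251 153.1752]] [[242.2206 245.8625]]
0.045 [0.6708 0.0797 0.1997] [[285.7817 150.6096]] [[251.9279 236.5389]]
0.085 [0.6704 0.0997 0.2344] [[278.5691 148.2252]] [[261.1213 227.7074]]
axis [-0.0104  0.4993  0.8664] [-0.01    0.4999  0.866 ]
tip meas [0.6744 0.0547 0.1633]
```

```bash
cat >> h.py <<'E'
def tiph(): return (np.array(bot.current_tool_pos())-m)@a-.11+bot.pinch_z
def lat():
    d=np.array(bot.current_tool_pos())-m; d-=a*(d@a); return np.round([d@B[:,0]*1e3,d@np.cross(a,B[:,0])*1e3],1)
E
python3 - <<'E'
from h import *
np.set_printoptions(precision=2,suppress=True)
o=q(tool(4.31))
f0=np.array(bot.current_force())
bot.move_linear(tcp(.016),o,max_speed=.12)
for t in np.arange(.010,-.030,-.004):
    bot.move_linear(tcp(t),o,max_speed=.06)
    f=np.array(bot.current_force())-f0
    print(round(t,3),round(tiph(),4),lat(),"ax",round(f@a,1),"xy",f@B[:,0],f@np.cross(a,B[:,0]))
    if f@a>9 : break
print(bot.current_time_s())
E
```

```text
0.01 0.0103 [0.1 0. ] ax 0.4 xy 0.5985657540310496 -0.4345072521431571
0.006 0.0057 [-0.2  0.1] ax 1.3 xy 0.4866860705111154 -1.1647306465658616
0.002 0.0016 [-0.2  0.1] ax 0.6 xy -0.0035781504459322325 0.3290352918111749
-0.002 -0.0024 [-0.2  0.1] ax 0.5 xy 1.2735482505127258 -1.2984473890897867
-0.006 -0.0064 [-0.2  0.1] ax 0.6 xy 0.5140174069479705 -1.0108734818925789
-0.01 -0.01 [-0.4 -0.4] ax 1.1 xy -2.1652324356394783 -1.336712405753972
-0.014 -0.0151 [-0.5 -0.3] ax -0.9 xy -1.4348972323792484 -4.160238731987803
-0.018 -0.019 [-0.5 -0.3] ax -2.1 xy -1.6942273668145094 -3.714049298885305
-0.022 -0.0226 [-0.5 -0.3] ax -0.6 xy -3.3154212462914705 -4.103553245132119
-0.026 -0.0264 [-0.5 -0.4] ax 0.4 xy -4.157638503327831 -4.205867333792014
21.8667
```

```bash
python3 - <<'E'
from h import *
np.set_printoptions(precision=2,suppress=True)
o=q(tool(4.31))
bot.move_linear(tcp(-.0305),o,max_speed=.06)
print(tiph(),lat(),np.array(bot.current_force())@a)
t0=np.array(bot.current_ft_torque())
for phi in 4.31+np.pi/8*np.arange(1,5):
    bot.reach(tcp(-.0305),q(tool(phi)))
    print(round(phi,2),bot.current_joint_pos()[5],round(tiph(),4),lat(),"tq",(np.array(bot.current_ft_torque())-t0)@a,np.array(bot.current_force()),bot.current_time_s())
mont("pics/q1.png",crop("top",262,110,78,86,5),crop("scene",196,185,78,100,5))
E
```

```text
-0.029461212648335712 [-0.3 -0.5] 3.3439877055714375
4.7 0.23468375778089748 -0.0295 [-0.3 -0.3] tq 0.12093946827101594 [-6.56 -0.11  4.05] 22.575
5.1 0.6273385804021882 -0.0294 [-0.2 -0.3] tq 0.1560325389560987 [-6.02  0.22  4.71] 23.0417
5.49 1.0200703875348547 -0.0294 [-0.1 -0.3] tq 0.09267820027004531 [-4.44 -1.19  3.23] 23.5083
5.88 1.4127661362782402 -0.0294 [ 0.  -0.4] tq 0.19377321164387448 [-4.99 -1.33  4.27] 23.9667
```

View pics/q1.png

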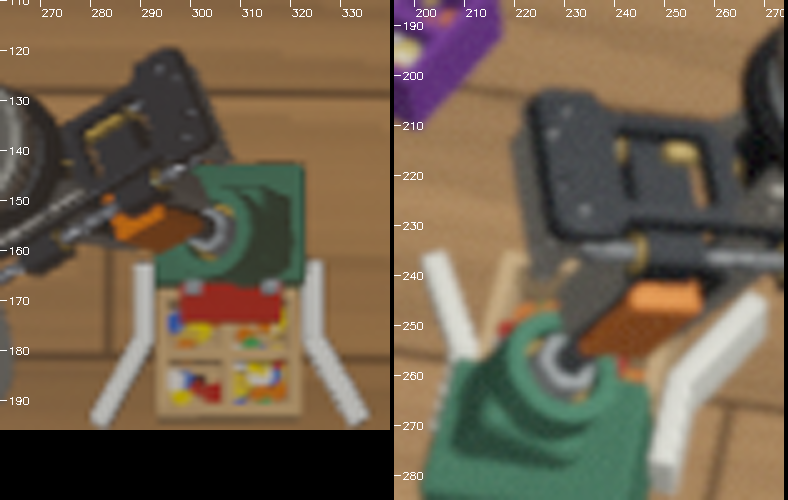

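The key is seated: only the top of the hex shows above the sleeve. The screw turns at its friction torque of 0.12 N m. Now I regrasp and keep turning in quarters.

```bash
python3 - <<'E'
from h import *
np.set_printoptions(precision=2,suppress=True)
done=False; hit=0
for k in range(3):
    hand.let_go()
    bot.reach(tcp(-.0300),q(tool(4.31)))
    t0=np.array(bot.current_ft_torque())
    hand.clamp(45)
    print("regrasp",k,bot.current_opening(),bot.current_time_s())
    for phi in 4.31+np.pi/12*np.arange(1,7):
        bot.reach(tcp(-.0300),q(tool(phi)))
        tq=(np.array(bot.current_ft_torque())-t0)@a; hit=phi
        print(round(phi,2),round(bot.current_joint_pos()[5],3),round(tiph(),4),lat(),"tq",round(tq,2),np.array(bot.current_force()))
        if abs(tq)>.9: done=True;break
    if done: break
print(done,hit,bot.current_time_s())
E
```

```text
regrasp 0 0.03510832944612803 27.3167
4.57 0.1 -0.0299 [ 0.1 -0.2] tq 0.02 [-1.17 -1.32  0.51]
4.83 0.36 -0.0298 [ 0.2 -0.3] tq -0.05 [-0.63 -1.57  0.67]
5.1 0.621 -0.0298 [ 0.2 -0.4] tq -0.05 [-0.03 -1.71  2.39]
5.36 0.883 -0.0298 [ 0.2 -0.5] tq -0.02 [-0.25 -2.52  2.01]
5.62 1.145 -0.0299 [ 0.1 -0.7] tq -0.04 [ 0.22 -3.22  3.83]
5.88 1.406 -0.0298 [ 0.1 -0.8] tq 0.01 [-0.09 -4.23  4.62]
regrasp 1 0.0354059844342514 32.7
4.57 0.1 -0.03 [ 0.2 -0.2] tq 0.01 [ 0.64 -0.44 -0.55]
4.83 0.36 -0.03 [ 0.2 -0.4] tq -0.04 [ 1.79 -2.22  0.36]
5.1 0.621 -0.03 [ 0.2 -0.5] tq 0.1 [ 1.32 -2.98  0.8 ]
5.36 0.882 -0.0298 [-0.4 -1.1] tq 0.99 [-2.62 -5.03  3.15]
True 5.357197551196597 34.1333
```

```bash
python3 - <<'E'
from h import *
np.set_printoptions(precision=2,suppress=True)
bot.reach(tcp(-.03),q(tool(5.45)))
print(np.array(bot.current_ft_torque())@a,bot.current_joint_pos()[5],bot.current_opening(),tiph(),lat())
bot.reach(tcp(-.03),q(tool(5.36)))
hand.let_go()
bot.move_linear(tcp(.08),max_speed=.15)
bot.reach(tcp(.12)+[-.1,.12,.05],q(tool(4.31)))
print(bot.current_force(),bot.current_time_s())
mont("pics/end.png",crop("top",262,110,78,86,5),crop("scene",196,185,78,100,5))
E
```

```text
0.7008465480273783 0.9748759145851217 0.03626429938295297 -0.029735232744263193 [-0.5 -0.7]
[ 0.34 -0.36 -0.68] 37.3167
```

View pics/end.png

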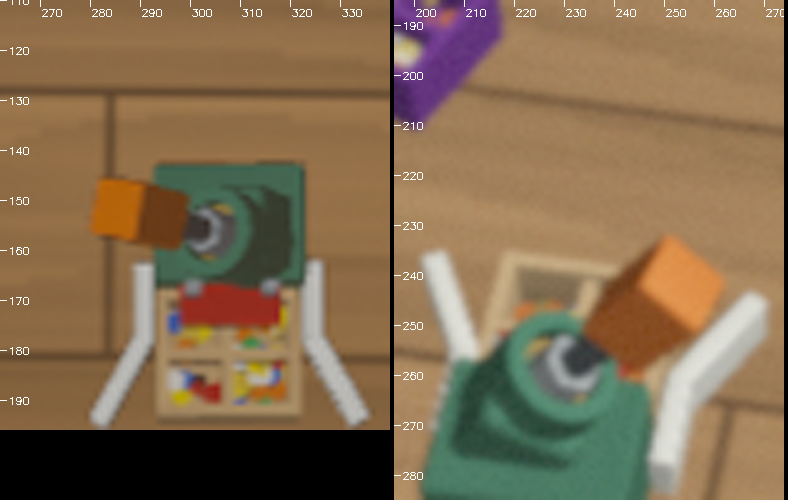

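```bash
python3 - <<'E'
from h import *
np.set_printoptions(precision=2,suppress=True)
def edge(f):
    r=f[164:182,300:312].astype(float); red=(r[:,:,0]-r[:,:,1]).mean(1); return red
t0=np.load("f1.npz")["t"]; t1=grab_frame("top")
x=np.arange(18)+164
for f in(t0,t1):
    g=f[160:184,296:320].astype(float); w=np.clip(g[:,:,0]-1.8*g[:,:,1]-20,0,None)*(g[:,:,1]<60)
    yy=np.arange(160,184); print("centroid row",(w.sum(1)*yy).sum()/w.sum(),w.sum(1).astype(int))
for z in(.061,.049): print(proj("top",[*(NEST+.03*nx),z]))
# grip yaw: image of grip angle about axis
for d in np.arange(0,91,5): pass
E
```

```text
centroid row 170.403844065588 [  0   0   0   0   0   0  35 304 540 944 965 968 958 808   0   0   0   0
   0   0   0   0   0   0]
centroid row 170.91188700642635 [  0   0   0   0   0   0   0 264 535 615 986 988 962 993 473   0   0   0
   0   0   0   0   0   0]
[[307.47 169.96]]
[[307.34 170.59]]
```

```bash
python3 -c "
from cell import *
print(sign_off(), bot.current_time_s())"
```

```text
the job is handed in; nothing more can be done
the job is handed in; nothing more can be done
```

I handed the job in at about 37 s. The tray is home against the back stop, the hex key is seated and left standing in the socket, and the screw was turned clockwise in regrasped quarter turns until the torque jumped from about 0.1 to 1 N m, which I took as the stop. The red jaw moved about 0.5 px in the top view, against 0.6 px expected for its full drop. I couldn't read the screw angle directly, and `sign_off()` returned no verdict.

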